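# Find the loaded tin by feel and put it away

### The arm

A 6-joint arm with a two-finger parallel gripper is mounted at the origin on the work surface; the furniture and walls round the work are solid. World frame = base frame: x ahead of the robot, y to its left, z up, the work surface at z = 0. Lengths are in m, angles in rad, forces in N, time in s.
With the tool pointing down it reaches from about 0.35 to 0.775 m from the base axis. Payload 7.3 kg.
Tool frame: the origin (TCP) lies between the finger pads; the fingertips stand 14 mm ahead of it and the grasp point (between the pads) lies 5 mm behind it; z points along the fingers, y is the line along which they close (so a half turn about z gives the same grasp; the last joint's range is limited). The gripper opens to 92 mm and grips with 3 to 60 N. Pads are 19 mm wide; open, the fingers measure 130 mm over their backs; the gripper's body (75 mm by 190 mm) begins 47 mm behind the grasp point.
Start: joints at [1.194, 0.342, 1.524, -0, 1.275, -0.146], TCP at [0.12, 0.511, 0.241] pointing down, gripper open.
Joint ranges: [-2.53, 2.53], [-0.77, 2.02], [0.04, 2.7], [-1, 4.14], [0.28, 2.66], [-3.11, 3.11]. Speed limits (rad/s): [2.57, 2.57, 3.14, 3.14, 3.14, 3.14].

### API

Orientations are given as [roll, pitch, yaw] about the fixed x, y, z axes, in that order (R = Rz(yaw) Ry(pitch) Rx(roll)).
In Python, from cell import robot, eyes gives the robot as it stands. The module is installed in compiled form; this text tells all that it offers.
- The arm moves only by the shell command python3 -m handwheel 'ROWS' [FORCE]. ROWS is JSON, one flat list of numbers, 5 for each row, row after row: the shift along the world's x, y, z in mm, then the turn about the world's z in rad, then the opening, from 0 (shut) to 1 (fully open). In form: [x, y, z, spin, jaw, x, y, z, spin, jaw, ...]. A call has 1 to 8 rows; each row shifts and turns the commanded pose from where the row before left it; what a row does not reach is not made up. A row lasts 1/10 s, in which the tool goes at most 50 mm and 8.59 degrees, less where a joint would pass 70% of its speed; a pose out of reach is approached as far as the arm can. A call with a gripper value outside its range is refused whole. The fingers move at their own pace and stop on an object; FORCE is the grip in N (left out, the last holds). Time passes only in rows, so rows that do not move let the fingers close. It gives the time, the measured TCP pose, the force, the opening and the grip force at its end, in the units of the state.
- robot.observe(): the state, without advancing time (a new reading comes with each control period).
- eyes.read_camera(name): name is "scene" or "top" or "wrist"; returns (picture, depth): 420x560x3 uint8, blue, green, red; 420x560 float32, m along the optical axis (not along the pixel's ray), 0 where there is no reading.
- eyes.calibration(name): a dict with "fx", "fy", "cx", "cy" (pixels), "world_to_cam" (4x4, takes a point from world to camera coordinates). Camera axes: x right, y down, z forward; pixel columns grow to the right and rows downward; lengths in m; the calibration is good to about 2 mm. A picture is of the moment at which its call begins: read the wrist's pose just before it. calibration takes no time and is no camera call; for the wrist camera it gives the pose at the moment of the call.
- robot.hand_in(): hands the job in; it is judged then, once.
The state is a dict: "time": time; "qpos": joint angles; "qvel": joint speeds; "joint_efforts": joint torques, N m; "tool_pos": TCP position; "tool_rot": TCP orientation; "contact_force": force on the tool from outside, world axes, zero at the start; "torque": the same for the moment, N m; "opening": finger opening in m; "grip_force": force on a finger pad.
Only numpy, scipy, OpenCV 4.12 (cv2) and the standard library are available. Lean on these libraries where they do the work, as an engineer would, in place of code of your own. Each camera call takes 0.05 s, during which the arm holds its last target. There are 200 camera calls.

### The job

The heavy brass bead press is in one of these three identical green tins; the other two are empty. Without opening any lid, nudge the tins to feel which one is heavy, press that tin's lid down until it clicks shut, and slide the tin lid-hinge first into the free bay of the plywood rack until it sits squarely against the back. Leave the empty tins no more than a few centimetres from where they stood, their lids ajar as they are, and don't disturb the mug, the frit jar or the paddle.

Things in the scene. Friction and masses are not known exactly. Their poses are not given: they have to be found in the camera images.
- tin_1: one of three identical closed tins, dark green with thin gilt lines, 90 (x) x 120 (y) x 47 mm high with the lid shut; about 0.25 kg empty, about 0.6 kg more with the brass bead press inside; origin at the centre of its underside, x points to its hinge side, z up; flat upright walls 34 mm high, above them the lid's rim; slides on the bench
- tin_1_lid (a joint): lid of tin_1, hinged along the tin's +x top edge: 0 rad = shut and held by the snap; it starts ajar at about 0.1 rad, resting on its snap, with its front edge about 9 mm up; pressed down near the front edge it clicks past the snap at roughly 5 to 10 N
- tin_1_press (a point): point on top of the lid of tin_1, in the middle of its width, 10 mm behind its front (-x) edge: where to press
- tin_2: one of three identical closed tins, dark green with thin gilt lines, 90 (x) x 120 (y) x 47 mm high with the lid shut; about 0.25 kg empty, about 0.6 kg more with the brass bead press inside; origin at the centre of its underside, x points to its hinge side, z up; flat upright walls 34 mm high, above them the lid's rim; slides on the bench
- tin_2_lid (a joint): lid of tin_2, hinged along the tin's +x top edge: 0 rad = shut and held by the snap; it starts ajar at about 0.1 rad, resting on its snap, with its front edge about 9 mm up; pressed down near the front edge it clicks past the snap at roughly 5 to 10 N
- tin_2_press (a point): point on top of the lid of tin_2, in the middle of its width, 10 mm behind its front (-x) edge: where to press
- tin_3: one of three identical closed tins, dark green with thin gilt lines, 90 (x) x 120 (y) x 47 mm high with the lid shut; about 0.25 kg empty, about 0.6 kg more with the brass bead press inside; origin at the centre of its underside, x points to its hinge side, z up; flat upright walls 34 mm high, above them the lid's rim; slides on the bench
- tin_3_lid (a joint): lid of tin_3, hinged along the tin's +x top edge: 0 rad = shut and held by the snap; it starts ajar at about 0.1 rad, resting on its snap, with its front edge about 9 mm up; pressed down near the front edge it clicks past the snap at roughly 5 to 10 N
- tin_3_press (a point): point on top of the lid of tin_3, in the middle of its width, 10 mm behind its front (-x) edge: where to press
- rack: plywood rack fixed to the bench, two bays, no floor, open to its -x; origin on the bench at the middle of the free bay's back wall, x into the wall, y along it. Free bay 130 mm wide, 70 mm deep (rounded cheek noses to x = -74), 54 mm high, roof top at 63 mm; 3 mm felt bumpers at the back: a tin fully home has its origin at x = -48 mm and sticks out 23 mm. The other bay (+y) holds a roll of tape
- mug_1: black and white mug, 82 mm wide, 97 mm high; bystander; origin at the centre of its underside
- frit_jar: small jar of orange glass frit with a red lid, 58 mm wide, 79 mm high; bystander; origin at the centre of its underside
- paddle: graphite paddle with a wooden handle lying on the bench, 235 mm long, 23 mm high; bystander; origin under its middle
Things that resemble listed ones, but are neither listed nor needed, are in the scene too. Leave any orange or turquoise look-alike of the tin_3 alone.

How it is judged:
By the outcome, as a careful person would: the job done as asked, in the order asked, and still so for the second after the job is handed in, with the robot touching nothing.
It also fails if it takes over 72 s, if anything falls off the work surface, if the arm or the gripper's body presses on something with over 40 N, if the wrist force passes 120 N, or if a joint passes its speed limit or range.

## Working session

There is one attempt and no reset: what is moved stays moved. The work goes in short steps, Python scripts to look and compute and a shell command to move; the robot and the scene stay as the last step left them, time stands still between calls to the robot, and variables do not carry over. Pictures are saved under pics/ and viewed, at most 10 in all, crops included, and the job is handed in when it is done.

```bash
mkdir -p pics
cat > h.py <<'E'
import numpy as np, cv2
from cell import robot, eyes
def shot(n):
    c=eyes.calibration(n); p,d=eyes.read_camera(n); return p,d,c
def world(d,c):
    v,u=np.mgrid[:d.shape[0],:d.shape[1]]
    P=np.stack([(u-c['cx'])/c['fx']*d,(v-c['cy'])/c['fy']*d,d],-1)
    T=np.linalg.inv(np.array(c['world_to_cam']))
    W=P@T[:3,:3].T+T[:3,3]; W[d<=0]=np.nan; return W
E
python3 - <<'E'
from h import *
s=robot.observe(); print(s)
for n in('top','scene'):
    p,d,c=shot(n); cv2.imwrite(f'pics/{n}0.png',p); np.savez(f'{n}0.npz',p=p,d=d,W=world(d,c))
    print(n,np.array(c['world_to_cam']).round(3).tolist(),c['fx'],d.max())
E
```

```text
{'time': 0.0, 'qpos': array([ 1.19403631e+00,  3.42723136e-01,  1.52502175e+00, -2.54328935e-05,
        1.27538822e+00, -1.46012888e-01]), 'qvel': array([-3.59361955e-04, -1.87165471e-04, -6.31749136e-04, -4.52534268e-04,
       -9.03143106e-04, -8.56636798e-05]), 'joint_efforts': array([ 5.30632315e-04, -4.31222713e+01, -2.44233209e+01,  7.19577447e-02,
        5.54866449e-02, -5.80361939e-05]), 'tool_pos': array([0.11991865, 0.51072411, 0.24004308]), 'tool_rot': array([-3.14006506e+00, -2.00065840e-04,  2.91085279e+00]), 'contact_force': array([ 0.0345095 , -0.08047992,  0.33492069]), 'torque': array([0.00533423, 0.00454817, 0.02334131]), 'grip_force': 0.0, 'opening': 0.09151097131002232}
top [[-0.01, -1.0, 0.0, 0.057], [-0.991, 0.01, -0.133, 0.491], [0.133, -0.001, -0.991, 1.281], [0.0, 0.0, 0.0, 1.0]] 382.4750041862011 2.2749863
scene [[0.84, -0.542, -0.025, -0.403], [-0.268, -0.375, -0.888, 0.205], [0.472, 0.752, -0.46, 1.129], [0.0, 0.0, 0.0, 1.0]] 410.7173904474472 3.9999657
```

View pics/top0.png

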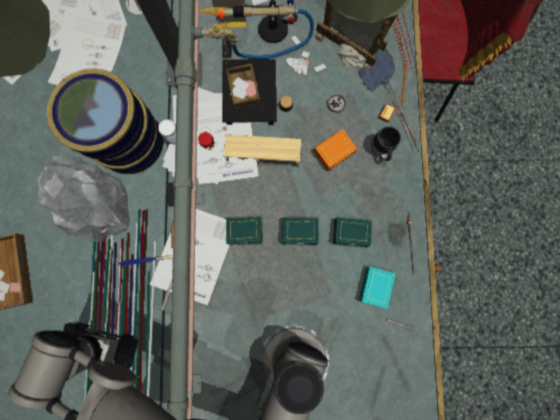

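View pics/scene0.png

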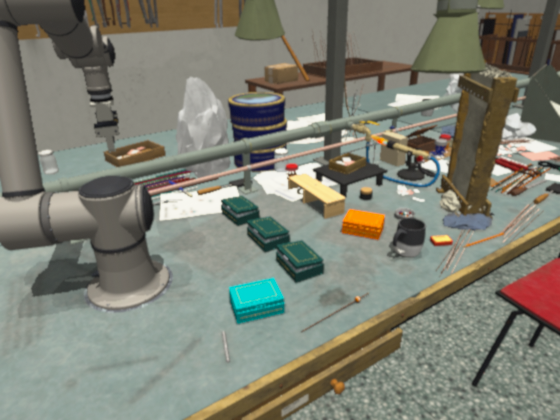

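Top view: green tins at about (245,230), (300,231) and (352,232). The rack is at (262,149), the mug at (386,143), the jar at (206,140), orange and turquoise decoys at (335,149) and (378,288), and a pipe runs down column 182.

Run:
```python
from h import *
z=np.load('top0.npz'); p,W=z['p'],z['W']
def roi(u0,u1,v0,v1): return (slice(v0,v1),slice(u0,u1))
hsv=cv2.cvtColor(p,cv2.COLOR_BGR2HSV)
for n,r in dict(t_l=roi(220,270,208,252),t_m=roi(275,324,208,252),t_r=roi(328,378,208,255)).items():
    w=W[r].reshape(-1,3); k=w[:,2]>.03; q=w[k]
    re=cv2.minAreaRect((q[:,:2]*1000).astype(np.float32)); print(n,k.sum(),np.round(re[0],1),np.round(re[1],1),re[2],'z',np.percentile(q[:,2],[5,50,95]).round(4))
    # lid tilt
    A=np.c_[q[:,:2],np.ones(len(q))]; kk=q[:,2]>.044; co=np.linalg.lstsq(A[kk],q[kk,2],rcond=None)[0]; print('  lid slope',co[:2].round(3))
for n,r,h in [('rack',roi(215,310,125,170),.05),('mug',roi(365,405,120,165),.05),('jar',roi(195,218,128,152),.05),('orange',roi(310,360,125,172),.03),('turq',roi(355,402,260,312),.03),('blacktable',roi(218,280,55,125),.04),('cork',roi(275,296,92,112),.015)]:
    q=W[r].reshape(-1,3); q=q[q[:,2]>h]
    re=cv2.minAreaRect((q[:,:2]*1000).astype(np.float32)); print(n,len(q),cv2.boxPoints(re).round().tolist(),'z',np.percentile(q[:,2],[5,50,95]).round(3))
q=W[20:410,150:215].reshape(-1,3)
for v in range(20,400,40):
    q=W[v,160:205]; k=q[:,2]>.1; 
    print(v,q[k].round(3)[[0,len(q[k])//2,-1]].tolist() if k.any() else None)
# anything >0.015 in the work area, as a map
H=np.full((70,90),-1.)
q=W.reshape(-1,3);q=q[(q[:,0]>.2)&(q[:,0]<.9)&(q[:,1]>-.45)&(q[:,1]<.45)]
np.maximum.at(H,(((.9-q[:,0])/.01).astype(int).clip(0,69),((.45-q[:,1])/.01).astype(int).clip(0,89)),q[:,2])
im=cv2.applyColorMap((H.clip(0,.12)/.12*255).astype(np.uint8),cv2.COLORMAP_JET);cv2.imwrite('pics/h.png',cv2.resize(im,None,fx=8,fy=8,interpolation=0))
```

```text
t_l 954 [438.3 165.3] [119.5  92.6] 89.9879379272461 z [0.039  0.053  0.0587]
  lid slope [-0.1   -0.001]
t_m 957 [433.7 -27.8] [119.1  91.2] 87.86408996582031 z [0.0451 0.053  0.059 ]
  lid slope [-0.091  0.008]
t_r 968 [ 428.2 -204.9] [120.5  90.6] 84.04707336425781 z [0.0429 0.0529 0.0589]
  lid slope [-0.095  0.008]
rack 1736 [[666.0, -28.0], [750.0, -34.0], [769.0, 228.0], [686.0, 234.0]] z [0.06  0.064 0.068]
mug 368 [[665.0, -326.0], [711.0, -394.0], [793.0, -339.0], [748.0, -271.0]] z [0.054 0.083 0.1  ]
jar 249 [[695.0, 267.0], [774.0, 267.0], [774.0, 321.0], [696.0, 322.0]] z [0.068 0.08  0.109]
orange 896 [[648.0, -131.0], [716.0, -232.0], [792.0, -181.0], [724.0, -80.0]] z [0.037 0.049 0.053]
turq 1018 [[172.0, -309.0], [288.0, -341.0], [312.0, -254.0], [196.0, -222.0]] z [0.04  0.048 0.053]
blacktable 3443 [[809.0, 238.0], [810.0, 49.0], [1072.0, 51.0], [1070.0, 240.0]] z [0.066 0.072 0.105]
cork 191 [[844.0, -7.0], [917.0, -8.0], [917.0, 53.0], [844.0, 54.0]] z [0.022 0.038 0.072]
20 [[1.013, 0.379, 0.328], [1.093, 0.35, 0.211], [1.164, 0.318, 0.107]]
60 [[1.013, 0.417, 0.113], [0.954, 0.339, 0.215], [1.016, 0.319, 0.106]]
100 [[0.828, 0.358, 0.204], [0.827, 0.326, 0.207], [0.872, 0.317, 0.105]]
140 [[0.699, 0.357, 0.206], [0.7, 0.328, 0.202], [0.731, 0.317, 0.11]]
180 [[0.576, 0.365, 0.2], [0.573, 0.329, 0.21], [0.597, 0.319, 0.105]]
220 [[0.453, 0.359, 0.2], [0.453, 0.328, 0.205], [0.464, 0.319, 0.106]]
260 [[0.335, 0.358, 0.203], [0.334, 0.325, 0.206], [0.336, 0.318, 0.101]]
300 [[0.22, 0.358, 0.202], [0.22, 0.325, 0.207], [0.21, 0.319, 0.101]]
340 [[0.108, 0.357, 0.204], [0.107, 0.326, 0.204], [0.089, 0.318, 0.107]]
380 [[-0.002, 0.358, 0.202], [-0.001, 0.326, 0.207], [-0.031, 0.317, 0.1]]
```

Run:
```python
import cv2
p=cv2.imread('pics/top0.png');cv2.imwrite('pics/c.png',cv2.resize(p[90:310,150:430],None,fx=2.8,fy=2.7,interpolation=cv2.INTER_CUBIC))
```

```text
(no output)
```

View pics/c.png

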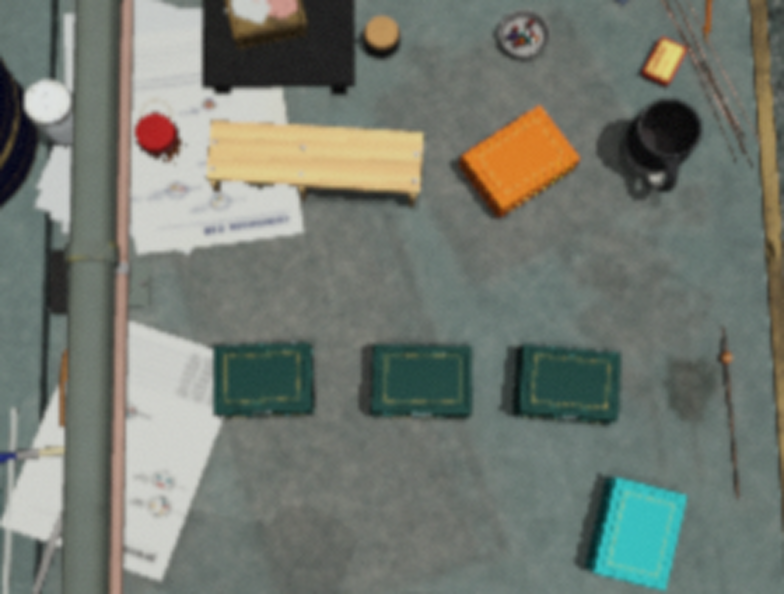

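View pics/h.png

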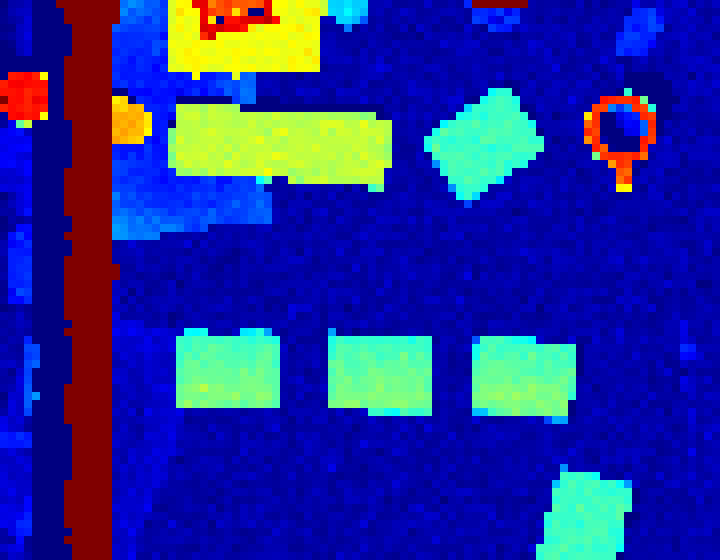

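The zoom shows the tin fronts (snap edge) facing the robot. The height map shows clear bench between the tins and the rack. The hinges are toward +x (lid slope −0.1), and the free bay is the rack's right (−y) part. I'll cross the pipe high and go to the left tin.

```bash
python3 -m handwheel '[0,0,40,0,0.5, 0,0,30,0,0.5, 15,-35,0,0.08,0.5, 20,-40,0,0.08,0.5, 25,-40,0,0.07,0.5, 25,-40,0,0,0.5, 25,-40,0,0,0.5, 25,-40,0,0,0.5]'
python3 -m handwheel '[25,-40,0,0,0.5, 25,-40,0,0,0.5, 25,-31,0,0,0.5,15,0,0,0,0.5,0,0,-40,0,0.5,0,0,-40,0,0.5,0,0,0,0,0.5]'
```

```text
time: 0.9
tool_pos: [0.2554, 0.2744, 0.3106]
tool_rot: [-3.141, -0.0, 3.141]
contact_force: [1.4, 0.5, 0.2]
opening: 0.0462
grip_force: 0.0
time: 1.6
tool_pos: [0.3421, 0.1648, 0.2269]
tool_rot: [-3.14, -0.01, 3.141]
contact_force: [0.0, 0.1, -0.2]
opening: 0.0458
grip_force: 0.0
```

```bash
python3 -m handwheel '[0,0,-50,0,0.5, 0,0,-50,0,0.5, 0,0,-50,0,0.5, 0,0,-46,0,0.5, 0,0,0,0,0.5, 15,0,0,0,0.5,15,0,0,0,0.5,0,0,0,0,0.5]'
for i in 1 2 3 4 5; do python3 -m handwheel '[3,0,0,0,0.5,3,0,0,0,0.5]' | egrep 'pos|force:'; done
```

```text
time: 2.4
tool_pos: [0.3787, 0.1661, 0.0378]
tool_rot: [3.14, 0.006, 3.141]
contact_force: [-0.5, 0.2, 0.5]
opening: 0.0457
grip_force: 0.0
tool_pos: [0.3806, 0.1654, 0.0361]
contact_force: [-6.1, 1.3, 3.4]
grip_force: 3.1
tool_pos: [0.3844, 0.165, 0.0351]
contact_force: [-8.2, 0.2, 5.7]
grip_force: 3.9
tool_pos: [0.39, 0.1649, 0.035]
contact_force: [-8.0, 0.0, 6.4]
grip_force: 4.2
tool_pos: [0.3959, 0.1648, 0.035]
contact_force: [-8.5, -0.2, 5.8]
grip_force: 4.1
tool_pos: [0.402, 0.1649, 0.035]
contact_force: [-8.1, 0.4, 6.1]
grip_force: 4.1
```

```bash
python3 -m handwheel '[-6,0,0,0,0.5,0,0,0,0,0.5,0,0,0,0,0.5]'|egrep 'pos|force:'
for i in 1 2 3 4; do python3 -m handwheel '[2,0,0,0,0.5,1,0,0,0,0.5]' | egrep 'pos|force:'; done
python3 -m handwheel '[-20,0,0,0,0.5,-25,0,0,0,0.5,0,0,30,0,0.5,0,0,50,0,0.5,0,-40,0,0,0.5,0,-50,0,0,0.5,0,-50,0,0,0.5,0,-50,0,0,0.5]'
```

```text
tool_pos: [0.3992, 0.1652, 0.0351]
contact_force: [-0.8, 0.5, 0.5]
grip_force: 0.0
tool_pos: [0.4024, 0.1652, 0.0348]
contact_force: [-2.3, 0.4, 0.8]
grip_force: 1.1
tool_pos: [0.4028, 0.1649, 0.0344]
contact_force: [-7.9, 1.0, 6.2]
grip_force: 3.9
tool_pos: [0.4058, 0.1648, 0.0343]
contact_force: [-6.4, 0.5, 4.3]
grip_force: 3.6
tool_pos: [0.4088, 0.1648, 0.0343]
contact_force: [-6.7, 0.3, 3.8]
grip_force: 3.5
time: 5.3
tool_pos: [0.3662, -0.0267, 0.1151]
tool_rot: [-3.141, 0.001, -3.141]
contact_force: [2.0, -0.2, -0.9]
opening: 0.0455
grip_force: 0.0
```

```bash
python3 -m handwheel '[-8,0,0,0,0.5,0,0,-40,0,0.5,0,0,-40,0,0.5,0,0,0,0,0.5,0,0,0,0,0.5,8,0,0,0,0.5,0,0,0,0,0.5]'|egrep 'pos|force:'
for i in 1 2 3 4 5; do python3 -m handwheel '[2,0,0,0,0.5,2,0,0,0,0.5]' | egrep 'pos|force:'; done
```

```text
tool_pos: [0.3689, -0.0253, 0.0366]
contact_force: [-0.3, 1.5, 0.3]
grip_force: 0.0
tool_pos: [0.3707, -0.0249, 0.0356]
contact_force: [-0.2, 0.2, -0.3]
grip_force: 0.0
tool_pos: [0.3743, -0.0249, 0.035]
contact_force: [0.2, -0.2, 0.6]
grip_force: 0.0
tool_pos: [0.3777, -0.0248, 0.0346]
contact_force: [-1.1, -0.6, 1.0]
grip_force: 0.9
tool_pos: [0.3819, -0.0248, 0.0346]
contact_force: [-2.1, -0.5, 0.7]
grip_force: 0.8
tool_pos: [0.3862, -0.0249, 0.0347]
contact_force: [-0.2, 0.1, 0.2]
grip_force: 0.5
```

Middle tin about 1–2 N, left tin about 7–8 N, so the left one is heavy. I'll back off, lift and look again.

```bash
python3 -m handwheel '[-20,0,0,0,0.5,-5,0,20,0,0,0,0,50,0,0,0,20,50,0,0,10,40,50,0,0,40,40,30,0,0,40,40,0,0,0,20,0,0,0,0]'
python3 -m handwheel '[0,0,0,0,0,0,0,0,0,0]'
python3 - <<'E'
from h import *
p,d,c=shot('wrist');print(np.array(c['world_to_cam']).round(3).tolist(),c['fx']);np.savez('w1.npz',p=p,d=d,W=world(d,c));a=p
p,d,c=shot('top');np.savez('t1.npz',p=p,d=d,W=world(d,c))
cv2.imwrite('pics/w1.png',a)
E
```

```text
time: 7.8
tool_pos: [0.4581, 0.0948, 0.2146]
tool_rot: [3.14, 0.005, -3.138]
contact_force: [0.0, -0.2, 0.8]
opening: 0.0005
grip_force: 0.0
time: 8.0
tool_pos: [0.4548, 0.0911, 0.2127]
tool_rot: [3.142, -0.001, 3.141]
contact_force: [-1.1, 0.7, 0.2]
opening: 0.0006
grip_force: 0.0
[[0.001, 1.0, 0.001, -0.092], [0.963, -0.001, 0.271, -0.464], [0.271, 0.0, -0.963, 0.239], [0.0, 0.0, 0.0, 1.0]] 304.82035908395943
```

View pics/w1.png

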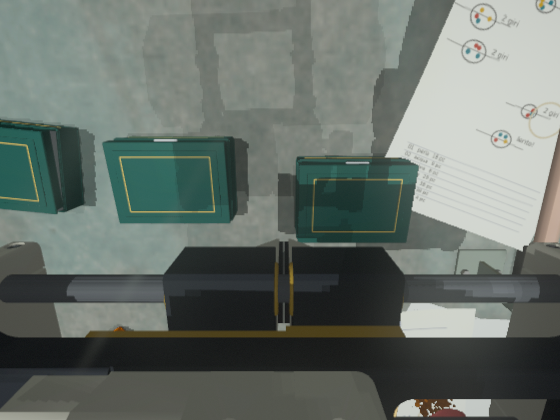

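Wrist view: the three tins sit at (360,200), (170,180) and (25,165), all lids still ajar. The rack is hidden behind the gripper, so I'll measure it and the tins from the top and scene clouds.

```bash
cat > m.py <<'E'
from h import *
def ray(c,uv,z):
    T=np.linalg.inv(np.array(c['world_to_cam'])); uv=np.asarray(uv,float).reshape(-1,2)
    D=np.c_[(uv[:,0]-c['cx'])/c['fx'],(uv[:,1]-c['cy'])/c['fy'],np.ones(len(uv))]@T[:3,:3].T; o=T[:3,3]
    return (o+D*((z-o[2])/D[:,2])[:,None])[:,:2]
E
python3 - <<'E'
from m import *
c=eyes.calibration('top'); z=np.load('top0.npz'); p=z['p']; hsv=cv2.cvtColor(p,cv2.COLOR_BGR2HSV)
m=cv2.inRange(hsv,(12,60,110),(32,255,255)); r=np.zeros_like(m); r[125:170,215:308]=m[125:170,215:308]
v,u=np.nonzero(r)
pts=ray(c,np.c_[u,v],.063)*1000
re=cv2.minAreaRect(pts.astype(np.float32)); print(cv2.boxPoints(re).round(1).tolist(),re[2])
# front edge, per column lowest bright row ; left/right edges
for uu in range(222,306,6):
    k=v[u==uu]
    if len(k): print(uu,ray(c,[[uu,k.min()-.5],[uu,k.max()+.5]],.063).round(4).tolist())
for vv in range(136,162,4):
    k=u[v==vv]; print(vv,ray(c,[[k.min()-.5,vv],[k.max()+.5,vv]],.063).round(4).tolist())
s=np.load('scene0.npz'); W=s['W'].reshape(-1,3); col=s['p'].reshape(-1,3)
k=(W[:,0]>.63)&(W[:,0]<.79)&(W[:,1]>-.06)&(W[:,1]<.26)&(W[:,2]>.008)&(W[:,2]<.072)
q=W[k]; im=np.zeros((640,640,3),np.uint8)
z3=np.load('t1.npz'); W1=z3['W']
for n,r in dict(l=(slice(195,250),slice(218,272)),m=(slice(200,252),slice(275,324))).items():
    q=W1[r].reshape(-1,3); q=q[(q[:,2]>.03)&(q[:,2]<.07)]
    re=cv2.minAreaRect((q[:,:2]*1000).astype(np.float32)); print(n,len(q),np.round(re[0],1),np.round(re[1],1),re[2])
sc=s['p'][165:225,280:355]; cv2.imwrite('pics/rk.png',cv2.resize(sc,None,fx=10,fy=9.9,interpolation=cv2.INTER_CUBIC))
z3=np.load('w1.npz');p=z3['p'];W=z3['W']
q=W[150:250,290:420].reshape(-1,3);q=q[(q[:,2]>.035)&(q[:,2]<.07)]
re=cv2.minAreaRect((q[:,:2]*1000).astype(np.float32)); print('wl',len(q),np.round(re[0],1),np.round(re[1],1),re[2])
E
```

```text
[[661.0999755859375, -28.600000381469727], [763.2999877929688, -37.0], [785.0999755859375, 227.39999389648438], [682.9000244140625, 235.8000030517578]] 85.28572845458984
228 [[0.7653, 0.2168], [0.6836, 0.2163]]
234 [[0.7651, 0.1961], [0.6869, 0.1958]]
240 [[0.7613, 0.1754], [0.6832, 0.1752]]
246 [[0.7611, 0.1547], [0.6829, 0.1547]]
252 [[0.7609, 0.134], [0.6827, 0.1341]]
258 [[0.7607, 0.1133], [0.6755, 0.1136]]
264 [[0.7569, 0.0926], [0.6753, 0.0931]]
270 [[0.7567, 0.072], [0.6751, 0.0726]]
276 [[0.7565, 0.0513], [0.6749, 0.0521]]
282 [[0.7527, 0.0306], [0.6712, 0.0316]]
288 [[0.7525, 0.0099], [0.671, 0.0111]]
294 [[0.7523, -0.0108], [0.6672, -0.0094]]
300 [[0.7485, -0.0314], [0.6776, -0.0301]]
136 [[0.76, 0.2289], [0.7588, 0.1047]]
140 [[0.7457, 0.2288], [0.7431, -0.033]]
144 [[0.7315, 0.2286], [0.7289, -0.0327]]
148 [[0.7173, 0.232], [0.7147, -0.0325]]
152 [[0.7031, 0.225], [0.7005, -0.0322]]
156 [[0.689, 0.2283], [0.6864, -0.032]]
160 [[0.6738, 0.1188], [0.6723, -0.0283]]
l 225 [464.4 164.8] [119.3  85.4] 89.27894592285156
m 634 [444.7 -39.1] [90.3 94.3] 0.5731485486030579
wl 9241 [464.8 165.8] [ 88.4 119. ] 0.10320927202701569
```

View pics/rk.png

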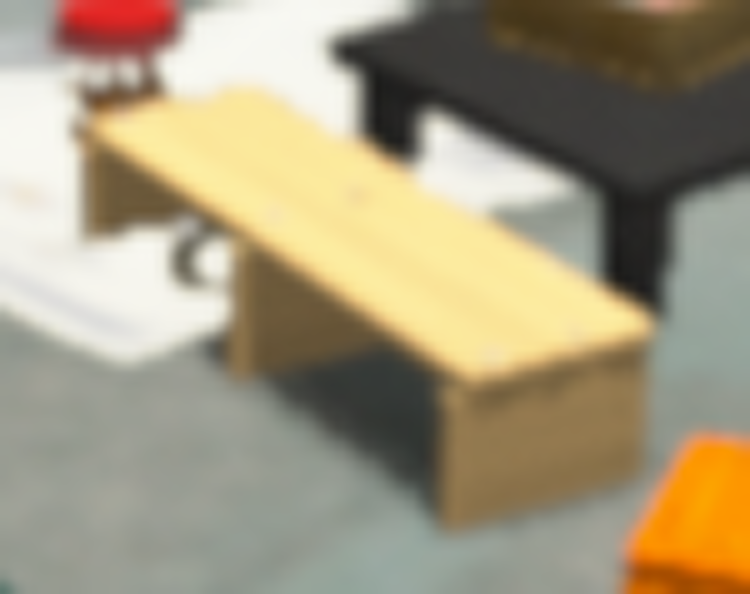

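The scene crop shows the free bay between the middle cheek nose (240,375) and the right cheek nose (450,525), both at bench level. It is empty.

Run:
```python
from m import *
c=eyes.calibration('scene')
P=np.array([[228,372],[253,378],[438,528],[462,530],[640,475]])/[10,9.9]+[280,165]-[.45,.45]
print(ray(c,P,0).round(4).tolist())
P=np.array([[85,128],[475,383],[655,325]])/[10,9.9]+[280,165]-[.45,.45]
print(ray(c,P,.063).round(4).tolist())
```

```text
[[0.6757, 0.1221], [0.6803, 0.1126], [0.6629, -0.0192], [0.6687, -0.0251], [0.7457, -0.0297]]
[[0.682, 0.2252], [0.6642, -0.0347], [0.7431, -0.0358]]
```

```bash
python3 -m handwheel '[-12,37,0,0,0,-13,37,0,0,0,0,0,-45,0,0,0,0,-45,0,0,0,0,-40,0,0,0,0,0,0,0,0,0,0,0,0]'
for i in 1 2 3 4 5; do python3 -m handwheel '[0,0,-2,0,0,0,0,-2,0,0]' | egrep 'pos|force:'; done; python3 -c "
from cell import robot;print(robot.observe()['qpos'])"
```

```text
time: 8.8
tool_pos: [0.4302, 0.1647, 0.0839]
tool_rot: [-3.142, -0.001, 3.14]
contact_force: [0.1, 0.2, -0.3]
opening: 0.0002
grip_force: 0.0
tool_pos: [0.4317, 0.1652, 0.0811]
contact_force: [-0.1, -0.2, -0.2]
grip_force: 0.0
tool_pos: [0.4308, 0.1652, 0.0758]
contact_force: [-0.1, -0.1, -0.3]
grip_force: 0.0
tool_pos: [0.4304, 0.1651, 0.0711]
contact_force: [-0.4, 0.2, 0.3]
grip_force: 0.0
tool_pos: [0.4301, 0.1652, 0.0672]
contact_force: [-1.4, 0.1, 3.6]
grip_force: 1.5
tool_pos: [0.4305, 0.1651, 0.0629]
contact_force: [-0.6, -0.6, 0.0]
grip_force: 0.0
[ 1.99801679e-01  4.66864831e-01  1.91804812e+00  9.33892194e-05
  7.56526348e-01 -1.37034649e+00]
```

```bash
for i in 1 2 3; do python3 -m handwheel '[0,0,-1,0,0,0,0,-1,0,0]' | egrep 'pos|force:'; done
```

```text
tool_pos: [0.4304, 0.1651, 0.061]
contact_force: [-0.4, 0.3, 6.7]
grip_force: 3.2
tool_pos: [0.4305, 0.1652, 0.0603]
contact_force: [-6.1, -0.8, 23.1]
grip_force: 11.8
tool_pos: [0.4305, 0.1652, 0.0596]
contact_force: [-12.0, -2.2, 39.9]
grip_force: 19.9
```

```bash
python3 -m handwheel '[0,0,20,0,0,0,0,25,0,0.65,-30,0,0,0,0.65,-25,0,0,0,0.65,0,0,-30,0,0.65,0,0,-32,0,0.65,0,0,0,0,0.65,0,0,0,0,0.65]'
python3 -m handwheel '[15,0,0,0,0.65,8,0,0,0,0.65,5,0,0,0,0.65,5,0,0,0,0.65,5,0,0,0,0.65,8,0,0,0,0.65,8,0,0,0,0.65,8,0,0,0,0.65]'
```

```text
time: 11.2
tool_pos: [0.3753, 0.1651, 0.0403]
tool_rot: [-3.141, -0.001, 3.141]
contact_force: [0.4, 0.1, -0.7]
opening: 0.0518
grip_force: 0.0
time: 12.0
tool_pos: [0.4348, 0.1649, 0.0399]
tool_rot: [-3.141, -0.006, 3.141]
contact_force: [-7.7, -0.4, 4.6]
opening: 0.0598
grip_force: 3.8
```

```bash
python3 -m handwheel '[8,0,0,0,0.65,8,0,0,0,0.65,8,0,0,0,0.65,8,0,0,0,0.65,10,0,0,0,0.65,10,0,0,0,0.65,8,0,0,0,0.65,5,0,0,0,0.65]'
python3 -m handwheel '[0,0,0,0,0.65,-25,0,0,0,0.65,-10,0,40,0,0.65,0,0,50,0,0.65,0,0,50,0,0.65,0,0,0,0,0.65]'
cat > tin.py <<'E'
from m import *
p,d,c=shot('wrist'); W=world(d,c); np.savez('w.npz',p=p,W=W)
h=cv2.cvtColor(p,cv2.COLOR_BGR2HSV); g=cv2.inRange(h,(70,80,20),(95,255,140))>0
m=(g&(W[...,2]>.033)&(W[...,2]<.075)).astype(np.uint8)
n,l,s,_=cv2.connectedComponentsWithStats(m)
for i in range(1,n):
    if s[i,4]<800: continue
    q=W[l==i]; re=cv2.minAreaRect((q[:,:2]*1000).astype(np.float32))
    k=q[:,2]>np.percentile(q[:,2],20); A=np.c_[q[k,:2],np.ones(k.sum())]
    print('px',s[i,:4],np.round(re[0],1),np.round(re[1],1),round(re[2],2),'z',np.percentile(q[:,2],[50,95]).round(4),'slope',np.linalg.lstsq(A,q[k,2],rcond=None)[0][:2].round(3))
E
python3 tin.py; python3 -c "
from cell import robot;s=robot.observe();print(s['tool_pos'],s['time'])"
```

```text
time: 12.8
tool_pos: [0.5005, 0.165, 0.0398]
tool_rot: [-3.141, -0.005, 3.141]
contact_force: [-8.8, -0.2, 5.2]
opening: 0.0596
grip_force: 3.9
time: 13.4
tool_pos: [0.4709, 0.1659, 0.187]
tool_rot: [3.139, 0.014, 3.141]
contact_force: [-0.1, 0.2, 0.0]
opening: 0.0598
grip_force: 0.0
px [  0 119 152  95] [441.5 -24.7] [120.2  88. ] 89.93 z [0.0519 0.0556] slope [-0.097 -0.002]
px [ 18 141 109  59] [443.3 -25.5] [86.7 55. ] 89.95 z [0.0517 0.0545] slope [-0.096  0.001]
px [226 233 112  41] [531.1 165. ] [112.1  39.6] 89.71 z [0.0465 0.0479] slope [ 0.018 -0.   ]
px [241 255  84  19] [540.3 165.6] [21.2 85.1] 0.19 z [0.0472 0.0482] slope [-0.004  0.001]
px [228 303 110  11] [592.4 165.5] [ 14.2 117. ] 0.29 z [0.0468 0.048 ] slope [-0.064  0.   ]
[0.4693335  0.16555568 0.18376493] 13.45
```

The heavy tin is now at about (0.555, 0.165) with its lid shut flat. I'll spin the tool so both fingers push the +y side, keeping clear of the pipe.

```bash
python3 -m handwheel '[10,0,0,0.14,0.5,10,0,10,0.14,0.5,10,0,10,0.14,0.5,10,0,0,0.14,0.5,10,0,0,0.14,0.5,10,0,0,0.14,0.5,10,0,0,0.14,0.5,10,0,0,0.14,0.5]'
python3 -m handwheel '[6,0,0,0.14,0.5,0,20,0,0.14,0.5,0,30,0,0.14,0.5,0,28,0,0.031,0.5,0,0,-10,0,0.5,0,0,0,0,0.5,0,0,0,0,0.5]'; python3 -c "
from cell import robot;s=robot.observe();print(s['tool_pos'],s['qpos'])"
```

```text
time: 14.25
tool_pos: [0.5471, 0.165, 0.1984]
tool_rot: [3.139, -0.002, -2.017]
contact_force: [-0.6, 1.0, -0.7]
opening: 0.0459
grip_force: 0.0
time: 14.95
tool_pos: [0.5529, 0.2422, 0.1889]
tool_rot: [3.139, -0.001, -1.572]
contact_force: [-0.0, 0.6, 0.2]
opening: 0.0459
grip_force: 0.0
[0.5528706  0.24217802 0.18888644] [ 2.86134613e-01  5.29067530e-01  1.37151776e+00 -3.95974578e-04
  1.24374583e+00 -2.85384238e+00]
```

```bash
python3 -m handwheel '[1,2,-40,0,0.5,0,0,-40,0,0.5,0,0,0,0,0.5]'|egrep 'pos|rot|force:'; python3 -m handwheel '[0,0,-40,0,0.5,0,0,-34,0,0.5,0,0,0,0,0.5,0,0,0,0,0.5,0,-8,0,0,0.5,0,-8,0,0,0.5,0,-6,0,0,0.5,0,-6,0,0,0.5]'
```

```text
tool_pos: [0.5512, 0.243, 0.1052]
tool_rot: [3.131, -0.003, -1.573]
contact_force: [-1.0, -0.5, -0.6]
grip_force: 0.0
time: 16.05
tool_pos: [0.5561, 0.2179, 0.0391]
tool_rot: [-3.136, 0.003, -1.572]
contact_force: [0.6, 6.2, 4.0]
opening: 0.0459
grip_force: 3.3
```

```bash
python3 -m handwheel '[0,-8,0,0,0.5,0,-8,0,-0.01,0.5,0,-8,0,-0.01,0.5,0,-8,0,-0.01,0.5,0,-8,0,-0.01,0.5,0,-8,0,-0.01,0.5,0,-8,0,-0.01,0.5,0,-8,0,-0.01,0.5]'
python3 -m handwheel '[0,-8,0,-0.003,0.5,0,-8,0,0,0.5,0,-6,0,0,0.5,0,-4,0,0,0.5,0,0,0,0,0.5]'; python3 -c "
from cell import robot;s=robot.observe();print(s['tool_pos'],s['qpos'])"
```

```text
time: 16.85
tool_pos: [0.5563, 0.1537, 0.039]
tool_rot: [-3.136, 0.003, -1.642]
contact_force: [0.9, 6.7, 3.2]
opening: 0.0457
grip_force: 3.4
time: 17.35
tool_pos: [0.556, 0.127, 0.0388]
tool_rot: [-3.137, 0.002, -1.645]
contact_force: [1.5, 3.8, 2.8]
opening: 0.0458
grip_force: 1.7
[0.55600947 0.12700084 0.03875129] [ 8.97498764e-02  6.50174903e-01  1.63176990e+00  1.11107138e-03
  8.54716034e-01 -2.97807555e+00]
```

```bash
python3 -m handwheel '[0,10,0,0,0.5,0,5,40,0,0.5,0,0,50,-0.14,0.5,0,0,50,-0.14,0.5,0,-10,30,-0.14,0.5,0,-10,0,-0.14,0.5,5,-20,0,-0.14,0.5,5,-20,0,-0.14,0.5]'
python3 -m handwheel '[0,-20,0,-0.14,0.5,0,0,0,-0.14,0.5,0,0,0,-0.14,0.5,0,0,0,-0.14,0.5,0,0,0,-0.14,0.5,0,0,0,-0.03,0.5,0,0,0,0,0.5,0,0,0,0,0.5]'
python3 tin.py
python3 -m handwheel '[30,0,0,0,0.5,40,0,15,0,0.5,40,-5,15,0,0.5,30,0,15,0,0.5,0,0,0,0,0.5,0,0,0,0,0.5,0,0,0,0,0.5]'
python3 - <<'E'
from m import *
p,d,c=shot('wrist');np.savez('wr.npz',p=p,W=world(d,c)); cv2.imwrite('pics/wr.png',p)
E
```

```text
time: 18.15
tool_pos: [0.5642, 0.0819, 0.2071]
tool_rot: [-3.141, 0.0, -2.489]
contact_force: [0.2, 0.0, 0.5]
opening: 0.046
grip_force: 0.0
time: 18.95
tool_pos: [0.5642, 0.0623, 0.2064]
tool_rot: [-3.141, 0.0, 3.07]
contact_force: [0.8, 0.4, 1.0]
opening: 0.046
grip_force: 0.0
px [100  15 151 115] [444.3 -24.9] [ 87.4 120.2] 0.01 z [0.0517 0.0558] slope [-0.099 -0.   ]
px [  0  17  67 107] [ 430.3 -172. ] [57.1 89.8] 84.72 z [0.0493 0.0551] slope [-0.101 -0.031]
px [ 0 37 33 68] [ 430.4 -176.2] [30.8 56.1] 80.92 z [0.0509 0.054 ] slope [-0.09   0.021]
px [122  37 106  74] [443.6 -26.2] [86.4 55.6] 89.99 z [0.0516 0.0545] slope [-0.093  0.002]
px [217 138 120  87] [550.9  56.5] [118.5  88.1] 85.85 z [0.0466 0.0479] slope [0.001 0.001]
px [233 158  87  54] [552.8  56.1] [85.7 55.2] 85.89 z [0.0471 0.0483] slope [0.001 0.   ]
time: 19.7
tool_pos: [0.703, 0.0573, 0.2503]
tool_rot: [-3.142, -0.002, 3.069]
contact_force: [-0.8, 0.3, 0.2]
opening: 0.0462
grip_force: 0.0
```

View pics/wr.png

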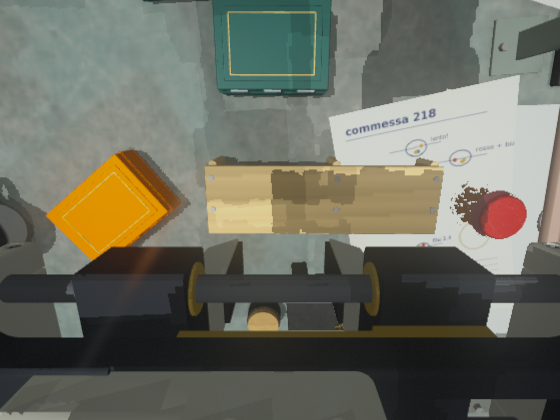

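Wrist view of the rack: the roof spans (205–442, 165–235), and nose tips show at about (217,162), (334,161) and (425,163). The tin is square to it at (272,45). Next I'll compute the bay pose.

Run:
```python
from m import *
z=np.load('wr.npz');W=z['W']; R=W[155:245,190:455]; 
q=R.reshape(-1,3); t=q[(q[:,2]>.057)&(q[:,2]<.07)]
re=cv2.minAreaRect((t[:,:2]*1000).astype(np.float32)); print('roof',len(t),cv2.boxPoints(re).round(1).tolist(),np.round(re[1],1),re[2],np.median(t[:,2]))
# edge-by-edge fit of roof in image columns
m=(W[...,2]>.057)&(W[...,2]<.07); F=[];B=[]
for u in range(215,435,3):
    v=np.nonzero(m[150:245,u])[0]+150
    F.append(W[v.min(),u,:2]);
F=np.array(F); s=np.polyfit(F[:,1],F[:,0],1); r=F[:,0]-np.polyval(s,F[:,1]); k=abs(r)<.002; s=np.polyfit(F[k,1],F[k,0],1); print('front slope,x0',s)
E_=[];L=[]
for v in range(172,230,3):
    u=np.nonzero(m[v,190:460])[0]+190; E_.append(W[v,u.min(),:2]);L.append(W[v,u.max(),:2])
print('right',np.round(E_,4)[::5].tolist(),'left',np.round(L,4)[::5].tolist())
n=(W[...,2]>.01)&(W[...,2]<.056); 
for a,b in((205,232),(322,350),(412,440)):
    y=np.nonzero(n[150:172,a:b]); P=W[150:172,a:b][y]; print('nose',len(P),P.min(0).round(4) if len(P) else 0,P.max(0).round(4) if len(P) else 0, [ (P[P[:,2]>.03][:,1].min().round(4),P[P[:,2]>.03][:,1].max().round(4)) if (P[:,2]>.03).any() else 0])
```

```text
roof 15903 [[668.5, -27.399999618530273], [747.7000122070312, -33.400001525878906], [767.7000122070312, 228.8000030517578], [688.5, 234.89999389648438]] [263.   79.4] 85.64861297607422 0.062408144891109296
front slope,x0 [0.07762593 0.67080359]
right [[0.6765, -0.0264], [0.6931, -0.0277], [0.7101, -0.0288], [0.7277, -0.0301]] left [[0.6955, 0.2333], [0.7125, 0.2329], [0.7294, 0.2313], [0.7471, 0.2291]]
nose 99 [ 0.6647 -0.0231  0.0109] [ 0.6748 -0.0149  0.0547] [(np.float64(-0.0231), np.float64(-0.015))]
nose 277 [0.6671 0.114  0.0114] [0.6859 0.1405 0.055 ] [(np.float64(0.1142), np.float64(0.1227))]
nose 435 [0.6748 0.202  0.0106] [0.6957 0.2538 0.056 ] [(np.float64(0.202), np.float64(0.2323))]
```

```bash
python3 -m handwheel '[-44,3,0,0,0.2,-44,3,0,0,0.2,-44,3,-10,0,0.2,-44,3,-20,0,0.2,-42,2,-30,0,0.2,0,0,-20,0,0.2,0,0,0,0,0.2,0,0,0,0,0.2]'
python3 tin.py | tail -3
```

```text
time: 20.55
tool_pos: [0.4882, 0.0711, 0.1732]
tool_rot: [3.141, 0.002, 3.069]
contact_force: [0.9, 0.1, 0.9]
opening: 0.0186
grip_force: 0.0
px [111 129 111  69] [444.1 -26. ] [86.3 55.3] 89.92 z [0.0516 0.0544] slope [-0.097  0.001]
px [210 219 126  27] [517.2  58.4] [118.5  22.2] 85.69 z [0.0463 0.0477] slope [ 0.047 -0.003]
px [268 243  32  31] [542.   67.4] [30.3 32.7] 86.24 z [0.0472 0.0482] slope [ 0.002 -0.   ]
```

```bash
python3 -m handwheel '[-2,1,-45,0,0.2,0,0,-45,0,0.2,0,0,-47,0,0.2,0,0,0,0,0.2,0,0,0,0,0.2]'
python3 -m handwheel '[6,0,0,0,0.2,6,0,0,0,0.2,6,0,0,0,0.2,8,-1,0,0,0.2,8,0,0,0,0.2,8,-1,0,0,0.2,8,0,0,0,0.2,6,-1,0,0,0.2]'
python3 -m handwheel '[0,0,0,0,0.2,-10,0,0,0,0.2,0,-5,0,0,0.65,0,-6,0,0,0.65,0,0,0,0,0.65,0,0,0,0,0.65]'; python3 -c "
from cell import robot;s=robot.observe();print(s['tool_pos'],s['qpos'])"
```

```text
time: 21.1
tool_pos: [0.4869, 0.072, 0.036]
tool_rot: [3.141, 0.0, 3.069]
contact_force: [0.2, 0.0, 0.7]
opening: 0.0185
grip_force: 0.0
time: 21.9
tool_pos: [0.5418, 0.0693, 0.037]
tool_rot: [3.141, -0.0, 3.069]
contact_force: [-6.5, 1.3, 2.9]
opening: 0.0186
grip_force: 3.5
time: 22.5
tool_pos: [0.532, 0.0577, 0.0353]
tool_rot: [3.141, 0.001, 3.068]
contact_force: [0.3, -0.8, -0.1]
opening: 0.0458
grip_force: 0.0
[0.53204264 0.05769105 0.03528676] [-3.53067897e-02  6.10439013e-01  1.73317299e+00  1.65036604e-04
  7.97331598e-01 -1.53269016e+00]
```

```bash
python3 -m handwheel '[0,0,40,0,0.65,0,0,50,0,0.65,30,0,50,0,0.65,40,0,30,0,0.65,0,0,0,0,0.65,0,0,0,0,0.65,0,0,0,0,0.65]'; python3 tin.py
```

```text
time: 23.2
tool_pos: [0.5959, 0.0581, 0.1963]
tool_rot: [-3.142, -0.004, 3.069]
contact_force: [-0.1, 0.4, -0.3]
opening: 0.0598
grip_force: 0.0
px [ 0  0 53 90] [ 440.1 -170.5] [51.4 70.4] 84.34 z [0.0481 0.053 ] slope [-0.105 -0.04 ]
px [ 94   0 156  95] [452.  -25.2] [121.2  71.8] 89.13 z [0.0483 0.0532] slope [-0.099  0.   ]
px [113   0 113  73] [444.2 -26. ] [86.3 54.6] 89.95 z [0.0514 0.0541] slope [-0.091  0.001]
px [217 154 123  88] [597.   53.3] [118.4  88.1] 85.88 z [0.0466 0.0479] slope [0.001 0.001]
px [235 174  88  54] [598.1  53. ] [85.7 55. ] 85.81 z [0.0471 0.0483] slope [0.    0.001]
```

```bash
python3 -m handwheel '[-40,0,0,0,0.65,-28,0,-30,0,0.65,0,0,-45,0,0.65,0,0,-45,0,0.65,0,0,-42,0,0.65,0,0,0,0,0.65,0,0,0,0,0.65]'
python3 -m handwheel '[7,0,0,0,0.65,6,0,0,0,0.65,6,0,0,0,0.65,8,-1,0,0,0.65,8,0,0,-0.004,0.65,8,-1,0,0,0.65,8,0,0,0,0.65,8,-1,0,0,0.65]'
python3 -m handwheel '[8,0,0,0,0.65,8,-1,0,0,0.65,0,0,0,0,0.65]'
```

```text
time: 23.95
tool_pos: [0.5286, 0.0581, 0.0359]
tool_rot: [-3.142, -0.003, 3.069]
contact_force: [0.7, -0.6, 0.7]
opening: 0.0598
grip_force: 0.0
time: 24.75
tool_pos: [0.5879, 0.0554, 0.0374]
tool_rot: [3.141, -0.002, 3.065]
contact_force: [-7.6, 1.1, 3.9]
opening: 0.0599
grip_force: 3.5
time: 25.05
tool_pos: [0.6057, 0.054, 0.0375]
tool_rot: [3.141, 0.002, 3.065]
contact_force: [0.3, 0.8, 0.5]
opening: 0.0598
grip_force: 0.2
```

```bash
for i in 1 2; do python3 -m handwheel '[5,0,0,0,0.65,5,-1,0,0,0.65,4,0,0,0,0.65]'|egrep 'pos|rot|force:'; done; for i in 1 2 3; do python3 -m handwheel '[2,0,0,0,0.65,2,0,0,0,0.65]'|egrep 'pos|rot|force:'; done
```

```text
tool_pos: [0.6175, 0.0532, 0.0369]
tool_rot: [3.142, -0.002, 3.065]
contact_force: [-7.5, -0.0, 4.8]
grip_force: 3.9
tool_pos: [0.6315, 0.0522, 0.0369]
tool_rot: [-3.142, -0.002, 3.065]
contact_force: [-7.0, -0.9, 5.1]
grip_force: 3.8
tool_pos: [0.6353, 0.0522, 0.0369]
tool_rot: [-3.141, -0.003, 3.065]
contact_force: [-6.7, -0.5, 4.3]
grip_force: 3.7
tool_pos: [0.6393, 0.0522, 0.0369]
tool_rot: [-3.141, -0.002, 3.065]
contact_force: [-8.1, -0.4, 4.0]
grip_force: 3.6
tool_pos: [0.641, 0.0522, 0.0369]
tool_rot: [-3.141, -0.008, 3.065]
contact_force: [-19.5, -0.5, 14.6]
grip_force: 10.0
```

```bash
python3 -m handwheel '[2,0,0,0,0.65,0,0,0,0,0.65,0,0,0,0,0.65]'|egrep 'pos|rot|force:'; python3 -m handwheel '[-5,0,0,0,0.65,-20,0,0,0,0.65,0,0,40,0,0.65,0,0,50,0,0.65,40,0,50,0,0.65,45,0,30,0,0.65,0,0,0,0,0.65,0,0,0,0,0.65]'|egrep 'pos|force:'
python3 -m handwheel '[0,0,20,0,0.65,0,0,0,0,0.65,0,0,0,0,0.65]'|grep pos; python3 tin.py
python3 - <<'E'
import numpy as np,cv2
p=np.load('w.npz')['p'];cv2.imwrite('pics/end.png',p)
E
```

```text
tool_pos: [0.641, 0.0522, 0.0368]
tool_rot: [-3.141, -0.012, 3.065]
contact_force: [-23.1, -0.7, 15.3]
grip_force: 11.1
tool_pos: [0.695, 0.052, 0.1934]
contact_force: [-0.4, 0.4, -0.6]
grip_force: 0.0
tool_pos: [0.6933, 0.0521, 0.2119]
px [223 157 113  19] [663.2  50.7] [113.6  18.4] 85.39 z [0.0466 0.0479] slope [ 0.051 -0.005]
```

View pics/end.png

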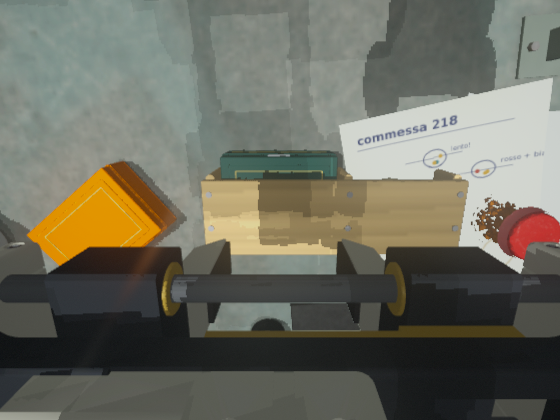

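The tin is home: it protrudes at (280,165), parallel to the roof edge, and its lid is shut.

```bash
python3 -c "
from cell import robot;print(robot.hand_in())"
```

```text
the job is handed in; nothing more can be done
None
```

The left tin was the heavy one (about 7–8 N to push, against 1–2 N for the middle tin; I did not nudge the third). I clicked its lid shut, slid it hinge first and square against the back of the free bay, and handed the job in; the middle tin moved about 1 cm and the bystanders were not touched.

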